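Shut and lock the beam enclosure

TASK

Shut the lid of the laser beam enclosure and lock it with its quarter-turn wing stud: with the lid fully down, turn the wing until the stud lines up with its slot, push it in, then turn it a quarter turn clockwise (seen from above) until it springs up into its lock notch, and let go. Leave the other things on the breadboard where they are.

Things in the scene. Friction and masses are not known exactly. Their poses are not given: they have to be found in the camera images.
- beam_box: Dark steel box, 240 mm (its x) by 200 mm (its y), 100 mm high to its rim, bolted down so that it cannot move (small bolting feet reach 24 mm out at both x ends). Origin: centre of its underside, on the work surface; z up. The white lid is hinged along its +y top edge; the stud's slot is inside the box near its -y wall.
- lid (a joint): Opening angle (rad) of the white lid: 0 = fully down, at most 1.5. It starts part open and stays where it is left (friction hinges, 0.5 N m); push it down with about 3 N near its free edge. A plate 244 by 204 mm, 4 mm thick, with a 9 mm lip turned down at its free (-y) edge. Shut, its outer face is 104 mm above the work surface and it covers the box, nearly flush with the sides.
- lid_hinge (a point): Middle of the lid's hinge edge on the outer face: 4 mm out from the hinge axis, which runs along the box's x through the box frame's point (0, 100, 100) mm. Axes turn with the lid: x along the hinge, -y towards the free edge, z out of the outer face.
- lid_pad (a point): A bare point on the lid's outer face where it can be pushed down: 180 mm from the hinge edge, 24 mm short of the free edge, 65 mm to the box's +x side of the stud. Axes as lid_hinge.
- stud_push (a joint): How far the stud is pushed into the lid (m): 0 = sprung fully out, 0.0125 = bottomed. Lid shut and stud out of line, its cross-pin meets the slotted plate at 0.001 and goes no further; in line it goes in against a light spring (1.5 N, rising to 4.6 N). The pin is clear below the plate, and can be turned, from 0.011 on; sprung up into the lock notch it reads about 0.009.
- stud_turn (a joint): Turn of the stud (rad), clockwise positive seen from outside the lid: 0 = wing and cross-pin along the slot (the box's x, parallel to the lid's free edge), pi/2 = a quarter turn clockwise, locked, wing across the edge. It enters the slot within about 0.2 of 0. Below the plate a stop ends the clockwise turn at about 1.7. It turns with slight friction and stays as left.
- wing (a point): Centre of the top of the stud's wing: a dark flat steel grip 36 mm long (26 mm at its foot), 9 mm thick, 22 mm tall, on a thin neck on the lid's outer face, midway along the lid, 172 mm from the hinge edge. Stud out: top 36 mm and underside 14 mm above the lid; bottomed: 23.5 and 1.5 mm. Axes: x along the wing, y through its thickness, z out of the lid. The cross-pin below is parallel to it.
- slot (a point): Centre of the slot in the steel plate inside the box, 90 mm above the work surface, seen while the lid is open, straight below the stud when it is shut (box frame: x 0, y -72 mm). 29 by 8 mm, its length along this point's x (the box's x); the stud's cross-pin is 24 by 6 mm. On the lid two black lines left and right of the stud mark the slot's direction, one on its hinge side the locked direction.
- driver: Bystander: a screwdriver with a grey handle, lying on the breadboard. Origin under its middle.
- mirror_mount: Bystander: a black mirror mount on a short steel post, 74 mm tall. Origin: centre of its foot.
- lens_tube: Bystander: a black lens tube standing upright, 31 mm across, 46 mm tall. Origin: centre of its underside.
- slide_case: Bystander: a flat black slide case, 85 by 100 by 20 mm. Origin: centre of its underside.

How it is judged:
On the way:
1. the lid is fully down (value of joint lid below 0.03 rad), for 0.1 s.
At the end, for the whole second after the job is handed in: The lid is fully down (under 0.03 rad), the stud has gone in through its slot and been turned a quarter turn clockwise (1.3 to 1.8 rad from the slot's line), and it has sprung up into its lock notch (7.5 to 10.5 mm in) (value of joint lid below 0.03 rad and value of joint stud_turn between 1.3 and 1.8 rad and value of joint stud_push between 0.0075 and 0.0105 m); the robot touches nothing.
It fails at once if a bystander (screwdriver, mirror mount, lens tube, slide case) is moved more than 25 mm (distance of any of driver, mirror_mount, lens_tube, slide_case from where it was at the start of the episode above 0.025 m).
It also fails if it takes over 59 s, if anything falls off the work surface, if the arm or the gripper's body presses on something with over 40 N, if the wrist force passes 120 N, or if a joint passes its speed limit or range.

ROBOT

A 7-joint arm with a two-finger parallel gripper is mounted at the origin on the work surface. World frame = base frame: x ahead of the robot, y to its left, z up, the work surface at z = 0. Lengths are in m, angles in rad, forces in N, time in s.
With the tool pointing down it reaches from about 0.425 to 0.95 m from the base axis. Payload 4.7 kg.
Tool frame: the origin (TCP) lies between the finger pads; the fingertips stand 8 mm ahead of it and the grasp point (between the pads) lies 11 mm behind it; z points along the fingers, x is the direction in which the jaws open and shut, and the axes are right-handed (so a half turn about z gives the same grasp; the last joint's range is limited). The gripper opens to 87 mm and grips with 3 to 60 N. Pads are 19 mm wide; open, the fingers measure 117 mm over their backs; the gripper's body (75 mm by 190 mm) begins 51 mm behind the grasp point.
Start: joints at [-1.23, 0.469, -0.049, 1.532, 0.024, 1.141, -0.082], TCP at [0.244, 0.629, 0.198] pointing down, gripper open.
Joint ranges: [-2.59, 2.59], [-0.33, 1.99], [-1.39, 1.29], [0.1, 2.45], [-1.04, 4.18], [0.21, 1.99], [-2.66, 2.66]. Speed limits (rad/s): [2.57, 2.57, 3.14, 3.14, 3.14, 3.14, 3.14].

INTERFACE

Orientations are given as a rotation vector (axis times angle).
In Python, from rig import r gives the robot as it stands. The module is installed in compiled form; this text tells all that it offers.
- The arm moves only by the shell command python3 -m pendant 'ROWS' [OPENING] [FORCE]. ROWS is JSON, a list of rows, each an object of numbers: "x", "y", "z": the shift along the tool's x, y, z in mm; "ax", "ay", "az": the turn, a rotation vector about the tool's x, y, z in degrees. A call has 1 to 10 rows; each row shifts and turns the commanded pose from where the row before left it, along the tool's axes as they then stand; what a row does not reach is not made up. A row lasts 1/12 s, in which the tool goes at most 41.7 mm and 7.16 degrees, less where a joint would pass 70% of its speed; a pose out of reach is approached as far as the arm can. A call is refused whole if a number of a shift passes 41.7 or a number of a turn 7.16, either way. A call with a gripper value outside its range is refused whole. OPENING is the opening in per cent of the stroke, from 0 (shut) to 100 (fully open), set as the call begins (- or left out, the last holds). The fingers move at their own pace and stop on an object; FORCE is the grip in N (left out, the last holds). Time passes only in rows, so rows that do not move let the fingers close. It gives the time, the measured TCP pose, the force and the opening at its end, in the units of the state.
- r.get_state(): the state, without advancing time (a new reading comes with each control period).
- r.capture(name): name is "scene" or "top" or "wrist"; returns (picture, depth): 384x512x3 uint8, red, green, blue; 384x512 float32, m along the optical axis (not along the pixel's ray), 0 where there is no reading.
- r.camera_params(name): a dict with "camera_matrix" (3x3 intrinsics, pixels), "D" ([k1, k2, p1, p2, k3] as OpenCV has them; the pictures are not rectified), "T" (4x4, takes a point from camera to world coordinates). Camera axes: x right, y up, looking along -z (the intrinsics and any distortion apply to the point x, -y, -z); pixel columns grow to the right and rows downward; lengths in m; the calibration is good to about 2 mm. A picture is of the moment at which its call begins: read the wrist's pose just before it. camera_params takes no time and is no camera call; for the wrist camera it gives the pose at the moment of the call.
- r.sign_off(): hands the job in, once; it reports no verdict.
The state is a dict: "time": time; "q": joint angles; "qd": joint speeds; "tau": joint torques, N m; "tool_pos": TCP position; "ee_rot": TCP orientation; "wrist_force": force on the tool from outside, world axes, zero at the start; "wrist_torque": the same for the moment, N m; "grip_width": opening from 0.0 (shut) to 1.0 (fully open).
Only numpy, scipy, OpenCV 4.12 (cv2) and the standard library are available. Lean on these libraries where they do the work, as an engineer would, in place of code of your own. Each camera call takes 0.05 s, during which the arm holds its last target.

## Working session

There is one attempt and no reset: what is moved stays moved. The work goes in short steps, Python scripts to look and compute and a shell command to move; the robot and the scene stay as the last step left them, time stands still between calls to the robot, and variables do not carry over. Pictures are saved under pics/ and viewed, and the job is handed in when it is done.

```bash
mkdir -p pics; ls; python3 - <<'E'
from rig import r
import cv2,numpy as np
s=r.get_state(); print({k:np.round(v,3).tolist() for k,v in s.items()})
for n in ("scene","top"):
    im,d=r.capture(n); cv2.imwrite(f"pics/{n}0.png",im[:,:,::-1]); np.savez(f"{n}0.npz",im=im,d=d,**{k:np.array(v) for k,v in r.camera_params(n).items()})
    print(r.camera_params(n))
E
```

```text
pics
{'time': 0.0, 'q': [-1.23, 0.469, -0.049, 1.534, 0.024, 1.141, -0.082], 'qd': [-0.001, 0.002, 0.001, 0.001, -0.0, 0.001, -0.002], 'tau': [0.0, -50.798, -0.081, -23.616, -0.061, 0.038, 0.0], 'tool_pos': [0.244, 0.629, 0.197], 'ee_rot': [2.591, 1.774, -0.003], 'wrist_force': [-0.423, 0.788, 0.401], 'wrist_torque': [-0.002, -0.027, 0.041], 'grip_width': 1.0}
{'camera_matrix': array([[431.17055296,   0.        , 255.60223279],
       [  0.        , 431.17055296, 187.93032882],
       [  0.        ,   0.        ,   1.        ]]), 'D': array([-0.10396214,  0.        ,  0.        ,  0.        ,  0.        ]), 'T': array([[ 0.1384942 , -0.73492118,  0.66386009,  1.22973563],
       [ 0.99035639,  0.10027793, -0.09559581, -0.01962845],
       [ 0.00368487,  0.67069754,  0.7417218 ,  0.81051397],
       [ 0.        ,  0.        ,  0.        ,  1.        ]])}
{'camera_matrix': array([[380.65478515,   0.        , 259.91411579],
       [  0.        , 380.65478515, 191.72970782],
       [  0.        ,   0.        ,   1.        ]]), 'D': array([-0.08923902,  0.        ,  0.        ,  0.        ,  0.        ]), 'T': array([[-0.07924675,  0.97067873, -0.22694219,  0.46763462],
       [-0.99685243, -0.07768548,  0.01581757,  0.06685033],
       [-0.00227633,  0.22748137,  0.97377977,  0.81716807],
       [ 0.        ,  0.        ,  0.        ,  1.        ]])}
```

View pics/scene0.png

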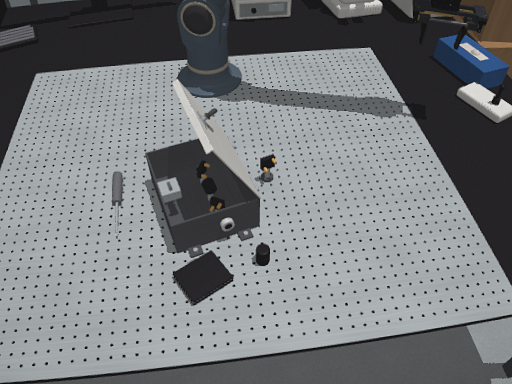

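View pics/top0.png

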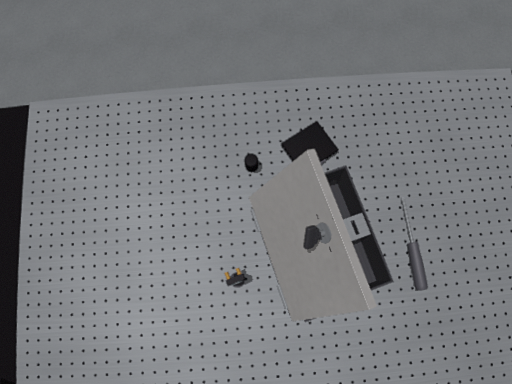

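```bash
cat > h.py <<'E'
import cv2,numpy as np
def load(n):
    z=np.load(n); return z['im'],z['d'],z['camera_matrix'],z['D'],z['T']
def rays(uv,K,D,T):
    p=cv2.undistortPoints(np.array(uv,float).reshape(-1,1,2),K,D).reshape(-1,2)
    d=np.c_[p[:,0],-p[:,1],-np.ones(len(p))]
    return d@T[:3,:3].T, T[:3,3]
def pts(uv,dep,K,D,T):
    d,o=rays(uv,K,D,T); return o+d*np.array(dep).reshape(-1,1)
def onz(uv,z,K,D,T):
    d,o=rays(uv,K,D,T); return o+d*((z-o[2])/d[:,2])[:,None]
def proj(P,K,D,T):
    p=(np.atleast_2d(P)-T[:3,3])@T[:3,:3]; p=p*[1,-1,-1]
    return cv2.projectPoints(p,np.zeros(3),np.zeros(3),K,D)[0].reshape(-1,2)
E
python3 - <<'E'
from h import *
im,d,K,D,T=load('top0.npz')
c=im[140:330,230:440]; cv2.imwrite('pics/topc.png',cv2.resize(c[:,:,::-1],None,fx=3.5,fy=3,interpolation=cv2.INTER_CUBIC))
vs,us=np.mgrid[0:384,0:512]; uv=np.c_[us.ravel(),vs.ravel()]
P=pts(uv,d.ravel(),K,D,T).reshape(384,512,3)
for u,v in [(100,300),(290,230),(300,180),(320,300),(360,280),(348,225),(372,226),(350,280),(340,190),(320,232),(308,238),(355,228),(358,221)]: print(u,v,im[v,u],d[v,u],P[v,u].round(4))
im,d,K,D,T=load('scene0.npz')
c=im[70:260,130:300]; cv2.imwrite('pics/scenec.png',cv2.resize(c[:,:,::-1],None,fx=3,fy=3,interpolation=cv2.INTER_CUBIC))
E
```

```text
100 300 [143 145 150] 0.787347 [ 0.4504  0.4101 -0.001 ]
290 230 [131 129 128] 0.6371884 [0.546  0.0115 0.182 ]
300 180 [132 130 129] 0.5914026 [ 0.6146 -0.0061  0.2453]
320 300 [136 133 132] 0.60135657 [ 0.4289 -0.0248  0.1921]
360 280 [148 146 145] 0.5243076 [ 0.4562 -0.0709  0.2783]
348 225 [127 129 133] 0.73119426 [ 0.5577 -0.1093  0.0901]
372 226 [130 132 135] 0.82384706 [ 0.5626 -0.1843 -0.0027]
350 280 [131 129 128] 0.537301 [ 0.4572 -0.0599  0.265 ]
340 190 [45 45 48] 0.8351133 [ 0.6469 -0.1225  0.0044]
320 232 [63 65 67] 0.5571261 [ 0.5297 -0.0253  0.261 ]
308 238 [51 51 55] 0.5460123 [ 0.5215 -0.0056  0.2702]
355 228 [24 23 25] 0.81589687 [ 0.5606 -0.1445  0.0044]
358 221 [129 132 136] 0.73347104 [ 0.5639 -0.13    0.0896]
```

View pics/topc.png

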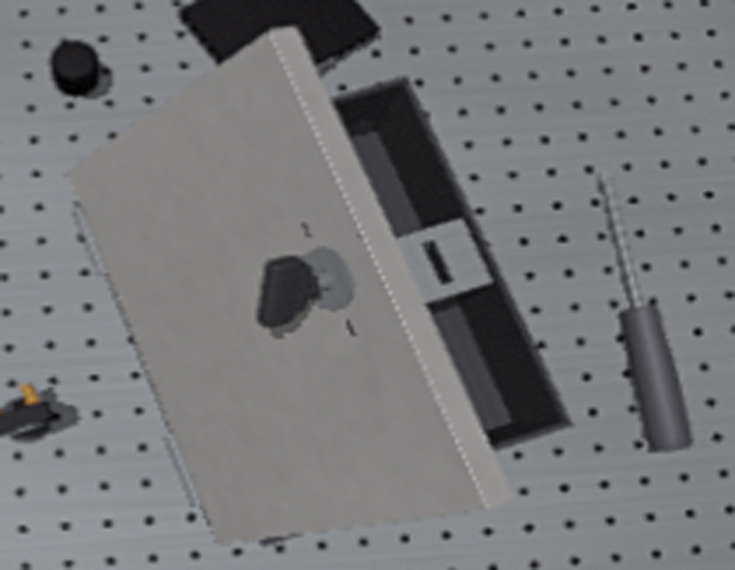

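View pics/scenec.png

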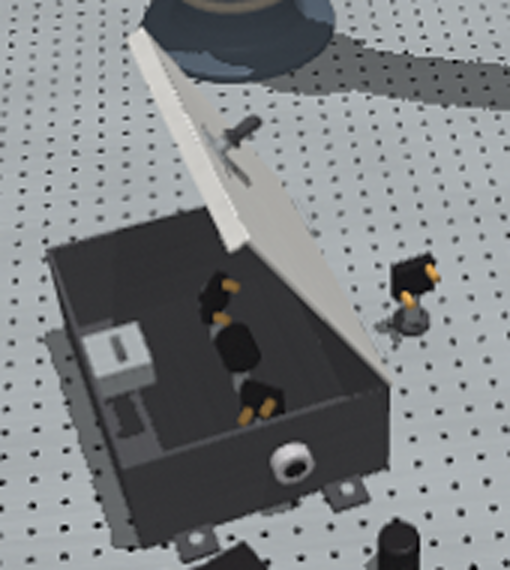

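```bash
python3 - <<'E'
from h import *
im,d,K,D,T=load('top0.npz')
vs,us=np.mgrid[0:384,0:512]; uv=np.c_[us.ravel(),vs.ravel()]
P=pts(uv,d.ravel(),K,D,T).reshape(384,512,3)
poly=np.array([[258,202],[302,175],[352,285],[300,305]])
m=np.zeros((384,512),np.uint8); cv2.fillPoly(m,[poly],1)
m[215:260,295:340]=0
Q=P[m>0]; 
for i in range(3):
    c=Q.mean(0); n=np.linalg.svd(Q-c)[2][2]; n*=np.sign(n[2]); r=(Q-c)@n; Q=Q[abs(r)<0.004]
print(n,'resid',r.std(),'tilt',np.arccos(n[2]))
h=np.cross(n,[0,0,1]); h/=np.linalg.norm(h); print('hinge dir',h,np.degrees(np.arctan2(h[1],h[0])))
# slot: dark within plate
g=im.astype(int).sum(2); 
m=((P[:,:,2]>0.08)&(P[:,:,2]<0.1)); m[:, :335]=0; m[:,375:]=0
k=cv2.morphologyEx(m.astype(np.uint8),cv2.MORPH_CLOSE,np.ones((9,9)))
sl=(g<230)&(us>345)&(us<366)&(vs>218)&(vs<238)&(k>0)
ys,xs=np.nonzero(sl); rect=cv2.minAreaRect(np.c_[xs,ys].astype(np.float32)); print(rect,len(xs))
b=cv2.boxPoints(rect); print(onz(b,0.09,K,D,T).round(4)); print(onz([rect[0]],0.09,K,D,T))
C=onz(np.c_[xs,ys],0.09,K,D,T)[:,:2]; print('slot c',C.mean(0)); w,V=np.linalg.eigh(np.cov(C.T)); print(np.degrees(np.arctan2(*V[::-1,1])))
# scene rim corner pixels
im,d,K,D,T=load('scene0.npz')
cs=np.array([[47/3+130,252/3+70],[122/3+130,465/3+70],[390/3+130,383/3+70]])
print('rim corners',onz(cs,0.1,K,D,T))
s=np.array([[120/3+130,348/3+70]]); print('slot scene',onz(s,0.09,K,D,T))
E
```

```text
[-0.2275181   0.85471959  0.46657254] resid 0.0005950072726213304 tilt 1.0853846247654442
hinge dir [ 0.96634944  0.25723289 -0.        ] 14.905934926687994
((358.0, 228.0), (18.0, 14.0), 90.0) 54
[[ 0.5689 -0.1167  0.09  ]
 [ 0.5666 -0.1441  0.09  ]
 [ 0.5319 -0.1393  0.09  ]
 [ 0.5342 -0.1122  0.09  ]]
[[ 0.55030517 -0.12804242  0.09      ]]
slot c [ 0.55106084 -0.12405959]
-154.5558738357113
rim corners [[ 0.44891986 -0.17510552  0.1       ]
 [ 0.67245066 -0.11648309  0.1       ]
 [ 0.62340931  0.07747482  0.1       ]]
slot scene [[ 0.55274562 -0.11842271  0.09      ]]
```

```bash
R='{"x":-20,"y":31.6,"z":-4}'; python3 -m pendant '[{"x":-20,"y":31.6,"z":-4},{"x":-20,"y":31.6,"z":-4},{"x":-20,"y":31.6,"z":-4},{"x":-20,"y":31.6,"z":-4},{"x":-20,"y":31.6,"z":-4},{"x":-20,"y":31.6,"z":-4},{"x":-20,"y":31.6,"z":-4},{"x":-20,"y":31.6,"z":-4}]' 0 20
cat >> h.py <<'E'
from scipy.spatial.transform import Rotation as Ro
bx=np.array([0.96635,0.25723,0]);by=np.array([-0.25723,0.96635,0])
def state(r):
    s=r.get_state(); R=Ro.from_rotvec(s['ee_rot']).as_matrix(); p=np.array(s['tool_pos']); return s,R,p
def info(r,tgt=None,ang=None):
    s,R,p=state(r)
    print('t',round(float(s['time']),2),'p',p.round(4),'xdir',round(float(np.degrees(np.arctan2(R[1,0],R[0,0]))),2),'z',R[:,2].round(3),'F',np.round(s['wrist_force'],1),'g',s['grip_width'],'q7',np.round(s['q'],2))
    if tgt is not None: print('tool shift mm',((np.array(tgt)-p)@R*1000).round(1))
    if ang is not None:
        Rt=np.array([[np.cos(ang),np.sin(ang),0],[np.sin(ang),-np.cos(ang),0],[0,0,-1]])
        print('turn deg',np.degrees(Ro.from_matrix(R.T@Rt).as_rotvec()).round(2))
def snap(r,n,tag):
    pr=r.camera_params(n); im,d=r.capture(n); cv2.imwrite(f"pics/{tag}.png",im[:,:,::-1]); np.savez(f"{tag}.npz",im=im,d=d,**{k:np.array(v) for k,v in pr.items()}); return im,d,pr['camera_matrix'],pr['D'],pr['T']
E
python3 - <<'E'
from rig import r
from h import *
info(r,[.6,.15,.26],np.radians(14.9))
E
```

```text
t 0.1 p [0.2437 0.6289 0.1974] xdir 68.82 z [-0.001 -0.002 -1.   ] F [ 0.3 -0.  -0.2] g 1.0020748230872012 q7 [-1.23  0.47 -0.05  1.53  0.02  1.14 -0.08]
tool shift mm [-317.9  505.2  -62. ]
turn deg [5.000e-02 9.000e-02 5.392e+01]invalid input
```

```bash
python3 -m pendant '[{"x":-20,"y":31.6,"z":-4},{"x":-20,"y":31.6,"z":-4},{"x":-20,"y":31.6,"z":-4},{"x":-20,"y":31.6,"z":-4},{"x":-20,"y":31.6,"z":-4},{"x":-20,"y":31.6,"z":-4},{"x":-20,"y":31.6,"z":-4},{"x":-20,"y":31.6,"z":-4}]'
```

```text
invalid input
```

```bash
python3 -m pendant '[{"x":-20,"y":31.6,"z":-4,"ax":0,"ay":0,"az":0}]' 0 20
```

```text
time: 0.18
tool_pos: [0.2584, 0.604, 0.2004]
ee_rot: [-2.578, -1.787, 0.006]
wrist_force: [-1.5, 1.2, -0.1]
grip_width: 0.973
```

```bash
python3 -m pendant '[{"x":-20,"y":31.6,"z":-4,"ax":0,"ay":0,"az":0},{"x":-20,"y":31.6,"z":-4,"ax":0,"ay":0,"az":0},{"x":-20,"y":31.6,"z":-4,"ax":0,"ay":0,"az":0},{"x":-20,"y":31.6,"z":-4,"ax":0,"ay":0,"az":0},{"x":-20,"y":31.6,"z":-4,"ax":0,"ay":0,"az":0},{"x":-20,"y":31.6,"z":-4,"ax":0,"ay":0,"az":0},{"x":-20,"y":31.6,"z":-4,"ax":0,"ay":0,"az":0}]' && python3 -m pendant '[{"x":-20,"y":31.6,"z":-4,"ax":0,"ay":0,"az":0},{"x":-20,"y":31.6,"z":-4,"ax":0,"ay":0,"az":0},{"x":-20,"y":31.6,"z":-4,"ax":0,"ay":0,"az":0},{"x":-20,"y":31.6,"z":-4,"ax":0,"ay":0,"az":0},{"x":-20,"y":31.6,"z":-4,"ax":0,"ay":0,"az":0},{"x":-20,"y":31.6,"z":-4,"ax":0,"ay":0,"az":0},{"x":-18,"y":31.6,"z":-2,"ax":0,"ay":0,"az":0},{"x":0,"y":0,"z":0,"ax":0,"ay":0,"az":7},{"x":0,"y":0,"z":0,"ax":0,"ay":0,"az":7},{"x":0,"y":0,"z":0,"ax":0,"ay":0,"az":7}]' && python3 -m pendant '[{"x":0,"y":0,"z":0,"ax":0,"ay":0,"az":7},{"x":0,"y":0,"z":0,"ax":0,"ay":0,"az":7},{"x":0,"y":0,"z":0,"ax":0,"ay":0,"az":7},{"x":0,"y":0,"z":0,"ax":0,"ay":0,"az":7},{"x":0,"y":0,"z":0,"ax":0,"ay":0,"az":5},{"x":0,"y":0,"z":0,"ax":0,"ay":0,"az":0}]'
python3 - <<'E'
from rig import r
from h import *
info(r,[.584,.03,.26],np.radians(14.9))
snap(r,"wrist","w1"); snap(r,"scene","s1")
E
```

```text
time: 0.77
tool_pos: [0.4224, 0.387, 0.2302]
ee_rot: [2.592, 1.775, -0.001]
wrist_force: [0.2, 1.1, 0.6]
grip_width: 0.482
time: 1.6
tool_pos: [0.5784, 0.179, 0.2558]
ee_rot: [-2.877, -1.261, 0.002]
wrist_force: [-0.1, 0.3, -0.2]
grip_width: -0.002
time: 2.1
tool_pos: [0.5778, 0.1802, 0.2558]
ee_rot: [3.115, 0.403, -0.002]
wrist_force: [0.7, -0.5, 0.4]
grip_width: 0.007
t 2.1 p [0.5778 0.1802 0.2558] xdir 14.74 z [-0.001 -0.001 -1.   ] F [ 0.7 -0.5  0.4] g 0.0070586348617186455 q7 [-0.63  0.32  0.34  1.65 -0.11  1.2  -0.01]
tool shift mm [-32.3 146.8  -4.1]
turn deg [ 0.02  0.06 -0.16]
```

View pics/w1.png

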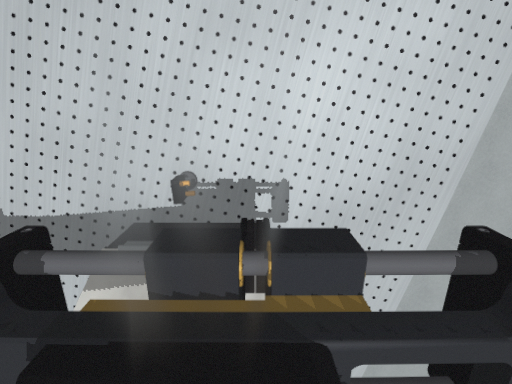

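View pics/s1.png

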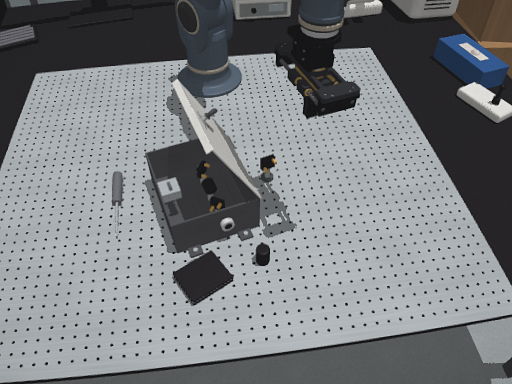

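```bash
python3 -m pendant '[{"x":-7,"y":33,"z":-1.8,"ax":0,"ay":0,"az":0},{"x":-7,"y":33,"z":-1.8,"ax":0,"ay":0,"az":0},{"x":-7,"y":33,"z":-1.8,"ax":0,"ay":0,"az":0},{"x":-7,"y":33,"z":-1.8,"ax":0,"ay":0,"az":0},{"x":-6,"y":20,"z":-1.8,"ax":0,"ay":0,"az":0},{"x":0,"y":0,"z":0,"ax":0,"ay":0,"az":0}]' && python3 - <<'E'
from rig import r
from h import *
info(r)
snap(r,"scene","s2")
E
```

```text
time: 2.7
tool_pos: [0.5841, 0.0173, 0.2661]
ee_rot: [3.114, 0.393, 0.001]
wrist_force: [0.2, 0.3, -0.8]
grip_width: 0.005
t 2.7 p [0.5841 0.0173 0.2661] xdir 14.37 z [ 0.001 -0.003 -1.   ] F [ 0.2  0.3 -0.8] g 0.005437653338947399 q7 [-0.43  0.27  0.41  1.69 -0.11  1.2   0.26]
```

View pics/s2.png

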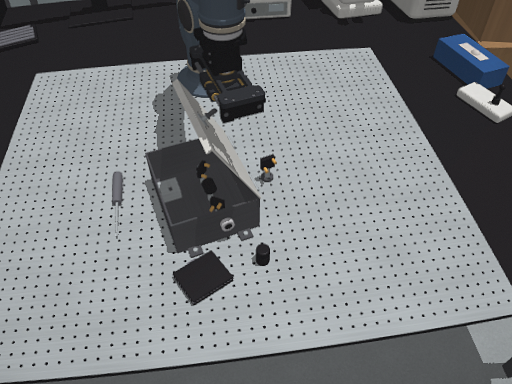

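```bash
python3 -m pendant '[{"x":0,"y":14,"z":1,"ax":0,"ay":0,"az":0},{"x":0,"y":17,"z":7,"ax":0,"ay":0,"az":0},{"x":0,"y":18,"z":10,"ax":0,"ay":0,"az":0},{"x":0,"y":14,"z":12,"ax":0,"ay":0,"az":0},{"x":0,"y":13,"z":12,"ax":0,"ay":0,"az":0},{"x":0,"y":11,"z":14,"ax":0,"ay":0,"az":0},{"x":0,"y":11,"z":14,"ax":0,"ay":0,"az":0},{"x":0,"y":0,"z":0,"ax":0,"ay":0,"az":0}]' && python3 - <<'E'
from rig import r
from h import *
info(r)
snap(r,"scene","s3")
E
```

```text
time: 3.42
tool_pos: [0.6079, -0.0709, 0.1925]
ee_rot: [-3.115, -0.405, 0.008]
wrist_force: [-0.6, -0.3, -0.6]
grip_width: 0.004
t 3.42 p [ 0.6079 -0.0709  0.1925] xdir 14.81 z [-0.005 -0.001 -1.   ] F [-0.6 -0.3 -0.6] g 0.004302687982601806 q7 [-0.27  0.39  0.43  1.71 -0.18  1.08  0.47]
```

View pics/s3.png

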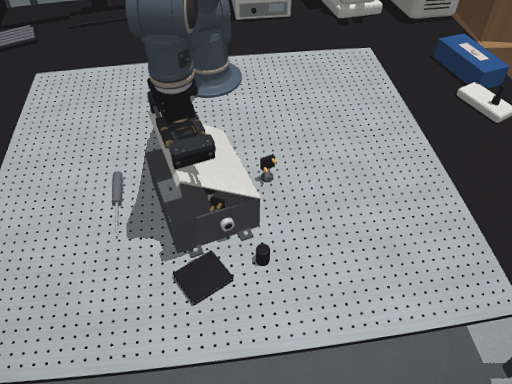

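```bash
python3 -m pendant '[{"x":0,"y":8,"z":15,"ax":0,"ay":0,"az":0},{"x":0,"y":8,"z":15,"ax":0,"ay":0,"az":0},{"x":0,"y":4,"z":13,"ax":0,"ay":0,"az":0},{"x":0,"y":4,"z":13,"ax":0,"ay":0,"az":0},{"x":0,"y":2,"z":10,"ax":0,"ay":0,"az":0},{"x":0,"y":2,"z":8,"ax":0,"ay":0,"az":0},{"x":0,"y":0,"z":3,"ax":0,"ay":0,"az":0},{"x":0,"y":0,"z":0,"ax":0,"ay":0,"az":0}]' && python3 -m pendant '[{"x":0,"y":0,"z":2,"ax":0,"ay":0,"az":0},{"x":0,"y":0,"z":0,"ax":0,"ay":0,"az":0}]' && python3 -m pendant '[{"x":0,"y":0,"z":2,"ax":0,"ay":0,"az":0},{"x":0,"y":0,"z":0,"ax":0,"ay":0,"az":0}]'
```

```text
time: 4.13
tool_pos: [0.6157, -0.0967, 0.1173]
ee_rot: [-3.115, -0.405, 0.003]
wrist_force: [-0.3, -0.2, 0.7]
grip_width: 0.007
time: 4.3
tool_pos: [0.6166, -0.0969, 0.1165]
ee_rot: [-3.115, -0.405, -0.001]
wrist_force: [0.6, -0.1, 0.3]
grip_width: 0.003
time: 4.47
tool_pos: [0.6165, -0.0971, 0.1144]
ee_rot: [-3.115, -0.405, -0.001]
wrist_force: [0.1, 0.6, 0.2]
grip_width: 0.005
```

```bash
for i in 1; do python3 -m pendant '[{"x":0,"y":0,"z":1.5,"ax":0,"ay":0,"az":0},{"x":0,"y":0,"z":0,"ax":0,"ay":0,"az":0}]'; done; python3 -m pendant '[{"x":0,"y":0,"z":1.5,"ax":0,"ay":0,"az":0},{"x":0,"y":0,"z":0,"ax":0,"ay":0,"az":0}]'
```

```text
time: 4.63
tool_pos: [0.6163, -0.0971, 0.1127]
ee_rot: [-3.115, -0.405, 0.0]
wrist_force: [0.3, 0.4, -0.1]
grip_width: 0.007
time: 4.8
tool_pos: [0.6163, -0.0972, 0.1111]
ee_rot: [-3.115, -0.405, 0.0]
wrist_force: [-0.0, 0.6, 0.4]
grip_width: 0.002
```

```bash
python3 -m pendant '[{"x":0,"y":0,"z":1.5,"ax":0,"ay":0,"az":0},{"x":0,"y":0,"z":0,"ax":0,"ay":0,"az":0}]'; python3 - <<'E'
from rig import r
from h import *
im,*_=snap(r,"scene","s4")
cv2.imwrite("pics/s4c.png",cv2.resize(im[70:260,110:300,::-1],None,fx=3,fy=3,interpolation=cv2.INTER_CUBIC))
E
```

```text
time: 4.97
tool_pos: [0.6162, -0.0972, 0.1095]
ee_rot: [-3.115, -0.405, 0.001]
wrist_force: [0.1, -0.8, -0.6]
grip_width: 0.005
```

View pics/s4c.png

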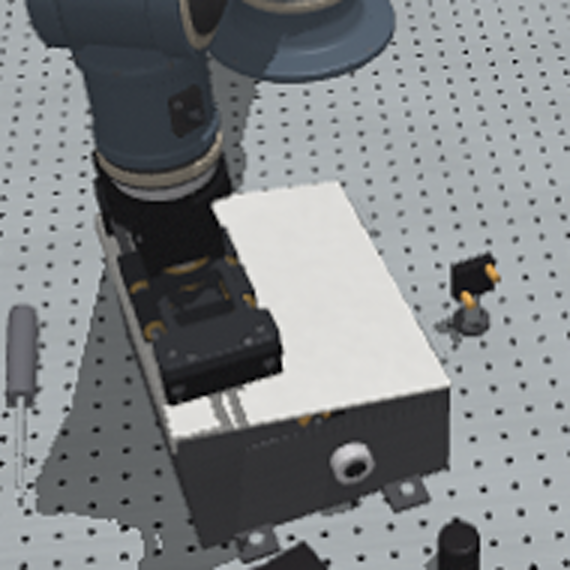

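```bash
python3 -m pendant '[{"x":0,"y":0,"z":1.5,"ax":0,"ay":0,"az":0},{"x":0,"y":0,"z":0,"ax":0,"ay":0,"az":0}]'; python3 -m pendant '[{"x":0,"y":0,"z":1.5,"ax":0,"ay":0,"az":0},{"x":0,"y":0,"z":0,"ax":0,"ay":0,"az":0}]';python3 - <<'E'
from rig import r
from h import *
im,*_=snap(r,"scene","s5")
cv2.imwrite("pics/s5c.png",cv2.resize(im[140:240,130:300,::-1],None,fx=4.5,fy=4.5,interpolation=cv2.INTER_CUBIC))
E
```

```text
time: 5.18
tool_pos: [0.6163, -0.0972, 0.108]
ee_rot: [-3.115, -0.405, 0.001]
wrist_force: [-0.7, 0.0, 0.8]
grip_width: 0.003
time: 5.35
tool_pos: [0.6162, -0.0972, 0.1065]
ee_rot: [-3.115, -0.405, 0.001]
wrist_force: [0.9, -0.1, 0.2]
grip_width: 0.004
```

View pics/s5c.png

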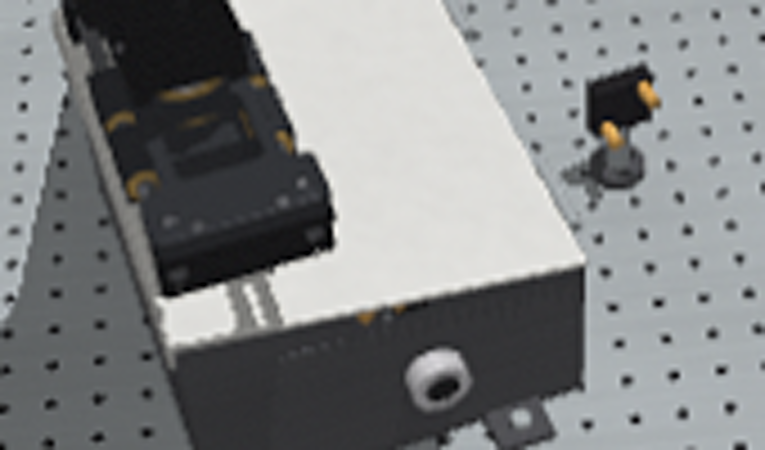

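```bash
python3 - <<'E'
from h import *
for t in ('s4','s5'):
    im,d,K,D,T=load(t+'.npz')
    vs,us=np.mgrid[0:384,0:512]; uv=np.c_[us.ravel(),vs.ravel()]
    P=pts(uv,d.ravel(),K,D,T).reshape(384,512,3)
    m=(im.min(2)>190)&(us>160)&(us<260)&(vs>120)&(vs<215)&(P[:,:,2]>.07)
    Q=P[m]
    for i in range(3):
        c=Q.mean(0); n=np.linalg.svd(Q-c)[2][2]; n*=np.sign(n[2]); rr=(Q-c)@n; Q=Q[abs(rr)<0.004]
    print(t,len(Q),c,n,'tilt',np.arccos(n[2]), 'min/max',Q.min(0),Q.max(0))
    # fingertip lid region
    for u,v in [(170,212),(175,210),(182,210),(188,205),(187,200)]: print(u,v,im[v,u],P[v,u].round(4))
E
```

```text
s4 535 [ 0.5377893  -0.01271194  0.11560586] [-0.10073806  0.23578911  0.96656885] tilt 0.2593033128027297 min/max [ 0.42392962 -0.08706606  0.10651656] [0.63459101 0.05892093 0.12451244]
170 212 [222 221 218] [ 0.6691 -0.1123  0.1379]
175 210 [222 221 218] [ 0.6616 -0.1028  0.1337]
182 210 [218 216 212] [ 0.6652 -0.0884  0.1357]
188 205 [125 124 122] [ 0.6493 -0.0763  0.1306]
187 200 [128 127 125] [ 0.6352 -0.0779  0.1303]
s5 393 [ 0.53457438 -0.01378669  0.11462752] [-0.10431385  0.2734087   0.95622503] tilt 0.29697854493099796 min/max [ 0.41373581 -0.07026634  0.10932249] [0.63753187 0.03883517 0.12057601]
170 212 [221 221 217] [ 0.666  -0.1128  0.1343]
175 210 [222 221 218] [ 0.6603 -0.103   0.1321]
182 210 [172 172 167] [ 0.661  -0.0889  0.1307]
188 205 [125 125 122] [ 0.6446 -0.0768  0.1251]
187 200 [79 78 77] [ 0.6322 -0.0782  0.1269]
```

```bash
python3 - <<'E'
from rig import r
from h import *
im,d,K,D,T=snap(r,"top","t5")
cv2.imwrite("pics/t5c.png",cv2.resize(im[140:330,230:440,::-1],None,fx=3.5,fy=3,interpolation=cv2.INTER_CUBIC))
im,*_=snap(r,"wrist","w5")
vs,us=np.mgrid[0:384,0:512]; uv=np.c_[us.ravel(),vs.ravel()]
P=pts(uv,d.ravel(),K,D,T).reshape(384,512,3)
lp=((P-np.array([.510,.048,0]))[...,:3])
a=-(lp@by); x=lp@bx
for xx in (-.11,-.1,-.09,.1,.11):
  for aa in (.02,.06,.1,.14,.18,.2):
    k=(abs(x-xx)<.004)&(abs(a-aa)<.004)&(im.max()>0)
    print(xx,aa,np.round(np.median(P[k][:,2]),4) if k.any() else None,end=' ')
  print()
E
```

```text
-0.11 0.02 0.1059 -0.11 0.06 0.6496 -0.11 0.1 0.1178 -0.11 0.14 0.1238 -0.11 0.18 None -0.11 0.2 None 
-0.1 0.02 0.6232 -0.1 0.06 0.6437 -0.1 0.1 0.1179 -0.1 0.14 0.1243 -0.1 0.18 None -0.1 0.2 None 
-0.09 0.02 0.6057 -0.09 0.06 0.6362 -0.09 0.1 0.1175 -0.09 0.14 0.124 -0.09 0.18 None -0.09 0.2 None 
0.1 0.02 0.1052 0.1 0.06 0.1119 0.1 0.1 0.1174 0.1 0.14 0.4687 0.1 0.18 None 0.1 0.2 None 
0.11 0.02 0.1059 0.11 0.06 0.112 0.11 0.1 0.1179 0.11 0.14 0.217 0.11 0.18 None 0.11 0.2 None
```

View pics/t5c.png

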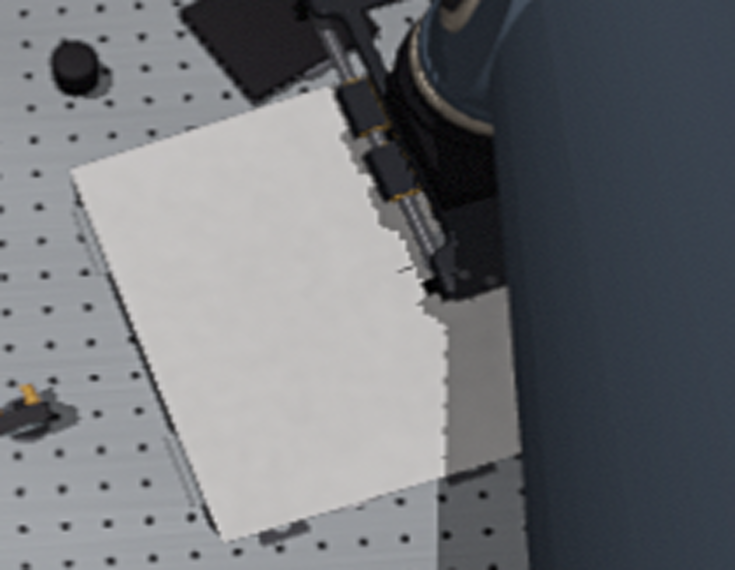

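View pics/w5.png

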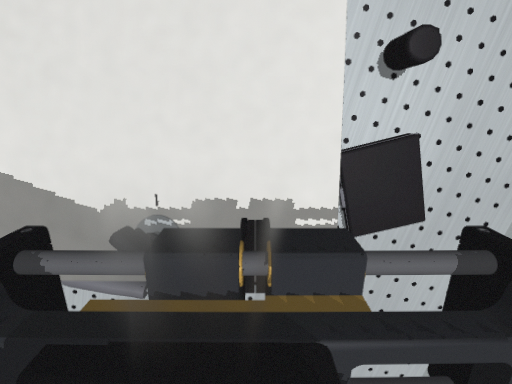

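```bash
python3 - <<'E'
from rig import r
from h import *
s,R,p=state(r)
im,d,K,D,T=load('w5.npz')
for k in (-30,-11,0,8,20): print(k,proj(p+R[:,2]*k/1000,K,D,T).round(1))
im,d,K,D,T=load('s5.npz')
for k in (-62,-30,-11,0,8,20): print('scene',k,proj(p+R[:,2]*k/1000,K,D,T).round(1))
im,d,K,D,T=load('w5.npz')
vs,us=np.mgrid[0:384,0:512]; uv=np.c_[us.ravel(),vs.ravel()]
P=pts(uv,d.ravel(),K,D,T).reshape(384,512,3)
for u,v in [(255,222),(248,230),(262,230),(247,245),(262,245),(200,260),(255,297),(130,237),(158,222),(240,211),(255,211)]: print(u,v,im[v,u],d[v,u],P[v,u].round(4))
cv2.imwrite('pics/w5c.png',cv2.resize(im[180:310,90:290,::-1],None,fx=4,fy=4,interpolation=cv2.INTER_CUBIC))
E
```

```text
-30 [[254. 238.]]
-11 [[254. 226.]]
0 [[254.1 220. ]]
8 [[254.1 216. ]]
20 [[254.1 210.6]]
scene -62 [[175.1 181.8]]
scene -30 [[177.2 192.2]]
scene -11 [[178.3 198.1]]
scene 0 [[179.  201.5]]
scene 8 [[179.5 203.9]]
scene 20 [[180.2 207.4]]
255 222 [56 55 56] 0.0 [ 0.5967 -0.0218  0.2923]
248 230 [28 27 30] 0.15852953 [ 0.6103 -0.088   0.1469]
262 230 [58 57 58] 0.1599456 [ 0.6186 -0.0865  0.1456]
247 245 [28 27 28] 0.14040367 [ 0.6102 -0.088   0.1658]
262 245 [58 56 57] 0.14108218 [ 0.618  -0.0863  0.1652]
200 260 [64 63 66] 0.076934256 [ 0.5919 -0.0657  0.2242]
255 297 [153 158 160] 0.3456477 [ 0.6567 -0.2453 -0.    ]
130 237 [86 86 87] 0.1486069 [ 0.5461 -0.1047  0.1571]
158 222 [129 133 135] 0.17715724 [ 0.5522 -0.1064  0.1283]
240 211 [135 135 131] 0.17761321 [ 0.6036 -0.0856  0.1258]
255 211 [134 134 131] 0.1769384 [ 0.6133 -0.0827  0.1265]
```

View pics/w5c.png

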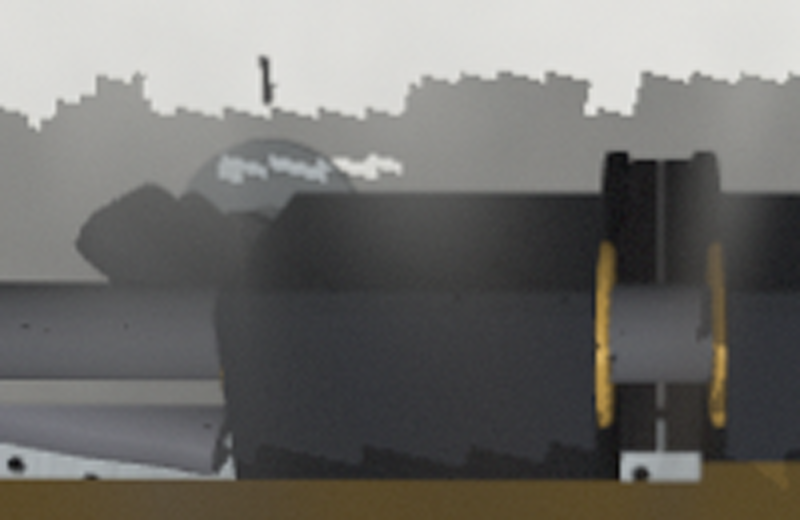

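```bash
python3 - <<'E'
from h import *
im,d,K,D,T=load('s1.npz')
p=np.array([.5778,.1802,.2558])
o=cv2.resize(im[30:140,260:390,::-1],None,fx=5,fy=5,interpolation=cv2.INTER_CUBIC)
for k in (-62,-11,0,8):
    q=proj(p-np.array([0,0,k/1000]),K,D,T)[0]; print(k,q)
    cv2.circle(o,tuple(int(v) for v in (q-[260,30])*5),4,(0,0,255),1)
cv2.imwrite('pics/s1c.png',o)
E
```

```text
-62 [311.06765733  99.48802361]
-11 [308.62727417 120.40316476]
0 [308.12438413 124.6884474 ]
8 [307.76366926 127.75712812]
```

View pics/s1c.png

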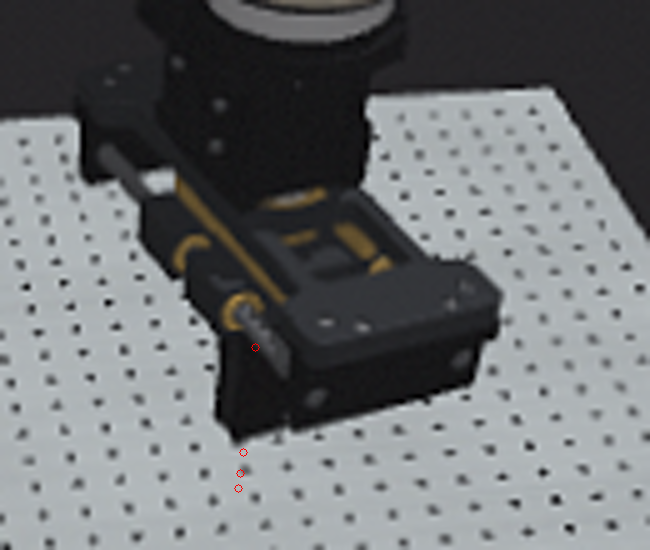

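```bash
python3 - <<'E'
from h import *
im,d,K,D,T=load('s1.npz')
p=np.array([.5778,.1802,.2558])
vs,us=np.mgrid[0:384,0:512]; uv=np.c_[us.ravel(),vs.ravel()]
P=pts(uv,d.ravel(),K,D,T).reshape(384,512,3)
for u,v in [(318,114),(319,116),(335,111),(353,106),(305,112),(307,117),(307,114),(308,105),(297,90),(292,80),(280,65),(305,95)]:
    q=P[v,u]-p; print(u,v,im[v,u],'along bx %.3f by %.3f z %.3f'%(q@bx,q@by,q[2]))
E
```

```text
318 114 [25 25 27] along bx 0.086 by -0.037 z 0.101
319 116 [93 96 97] along bx 0.087 by -0.035 z 0.096
335 111 [25 24 26] along bx 0.085 by -0.002 z 0.096
353 106 [13 13 14] along bx 0.085 by 0.035 z 0.096
305 112 [28 29 29] along bx -0.003 by -0.009 z 0.033
307 117 [14 13 14] along bx 0.010 by -0.011 z 0.030
307 114 [23 22 24] along bx 0.008 by -0.011 z 0.036
308 105 [21 21 22] along bx 0.007 by -0.010 z 0.057
297 90 [171 177 180] along bx -0.432 by 0.212 z -0.253
292 80 [30 31 33] along bx -0.016 by -0.036 z 0.105
280 65 [14 11 15] along bx -0.081 by -0.029 z 0.098
305 95 [84 70 44] along bx 0.033 by -0.034 z 0.104
```

The fingertips are actually about 24 mm above the reported TCP (scene and wrist depth agree), so I still have about 26 mm to push.

```bash
python3 -m pendant '[{"x":0,"y":1,"z":6,"ax":0,"ay":0,"az":0},{"x":0,"y":1,"z":6,"ax":0,"ay":0,"az":0},{"x":0,"y":0,"z":5,"ax":0,"ay":0,"az":0},{"x":0,"y":0,"z":4,"ax":0,"ay":0,"az":0},{"x":0,"y":0,"z":0,"ax":0,"ay":0,"az":0}]'; python3 -m pendant '[{"x":0,"y":0,"z":2,"ax":0,"ay":0,"az":0},{"x":0,"y":0,"z":0,"ax":0,"ay":0,"az":0}]';python3 -m pendant '[{"x":0,"y":0,"z":2,"ax":0,"ay":0,"az":0},{"x":0,"y":0,"z":0,"ax":0,"ay":0,"az":0}]'
```

```text
time: 5.92
tool_pos: [0.6159, -0.0991, 0.0844]
ee_rot: [-3.115, -0.405, 0.004]
wrist_force: [-0.2, 0.8, -0.4]
grip_width: 0.003
time: 6.08
tool_pos: [0.6167, -0.0991, 0.0834]
ee_rot: [-3.115, -0.405, 0.001]
wrist_force: [-0.2, -0.7, 0.3]
grip_width: 0.008
time: 6.25
tool_pos: [0.6168, -0.0991, 0.0817]
ee_rot: [-3.115, -0.405, 0.0]
wrist_force: [0.0, 0.0, -1.1]
grip_width: 0.003
```

```bash
python3 -m pendant '[{"x":0,"y":0,"z":1.5,"ax":0,"ay":0,"az":0},{"x":0,"y":0,"z":0,"ax":0,"ay":0,"az":0}]';python3 -m pendant '[{"x":0,"y":0,"z":1.5,"ax":0,"ay":0,"az":0},{"x":0,"y":0,"z":0,"ax":0,"ay":0,"az":0}]'; python3 - <<'E'
from rig import r
from h import *
im,d,K,D,T=snap(r,"top","t6")
vs,us=np.mgrid[0:384,0:512]; uv=np.c_[us.ravel(),vs.ravel()]
P=pts(uv,d.ravel(),K,D,T).reshape(384,512,3)
lp=P-np.array([.510,.048,0]); a=-(lp@by); x=lp@bx
for xx in (-.1,-.05,0,.1):
  for aa in (.02,.06,.1,.14,.18):
    k=(abs(x-xx)<.004)&(abs(a-aa)<.004)&(P[...,2]<.2)
    print(xx,aa,np.round(np.median(P[k][:,2]),4) if k.any() else None,end=' ')
  print()
im,*_=snap(r,"scene","s6")
cv2.imwrite("pics/s6c.png",cv2.resize(im[140:240,130:300,::-1],None,fx=4.5,fy=4.5,interpolation=cv2.INTER_CUBIC))
E
```

```text
time: 6.42
tool_pos: [0.617, -0.0991, 0.0803]
ee_rot: [-3.115, -0.405, -0.0]
wrist_force: [0.1, -0.0, -0.7]
grip_width: 0.001
time: 6.58
tool_pos: [0.617, -0.0991, 0.0802]
ee_rot: [-3.115, -0.405, -0.001]
wrist_force: [-2.6, 1.0, 7.4]
grip_width: 0.007
-0.1 0.02 0.1033 -0.1 0.06 0.1036 -0.1 0.1 0.1036 -0.1 0.14 0.1036 -0.1 0.18 None 
-0.05 0.02 0.1041 -0.05 0.06 0.1027 -0.05 0.1 0.1034 -0.05 0.14 0.1028 -0.05 0.18 0.102 
0 0.02 0.103 0 0.06 0.1034 0 0.1 0.1032 0 0.14 0.1866 0 0.18 None 
0.1 0.02 0.1027 0.1 0.06 0.1034 0.1 0.1 0.1027 0.1 0.14 0.1056 0.1 0.18 None
```

View pics/s6c.png

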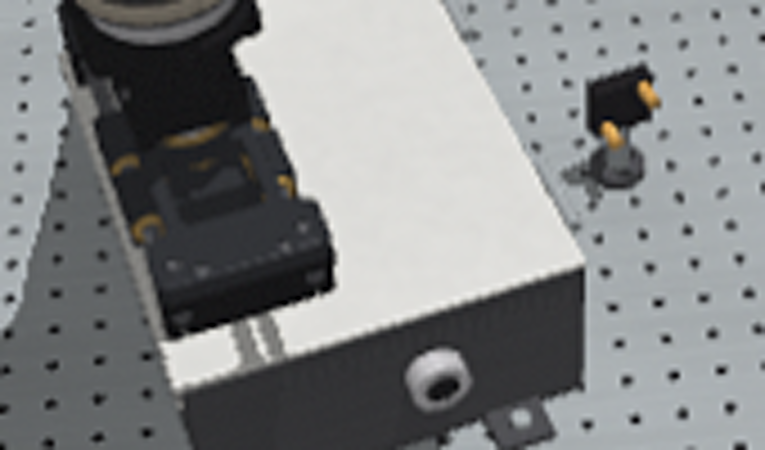

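```bash
python3 -m pendant '[{"x":0,"y":0,"z":0,"ax":0,"ay":0,"az":0},{"x":0,"y":0,"z":-10,"ax":0,"ay":0,"az":0},{"x":0,"y":0,"z":-30,"ax":0,"ay":0,"az":0},{"x":0,"y":-10,"z":-35,"ax":0,"ay":0,"az":0},{"x":-30,"y":-20,"z":-20,"ax":0,"ay":0,"az":0},{"x":-30,"y":-20,"z":0,"ax":0,"ay":0,"az":0},{"x":0,"y":0,"z":0,"ax":0,"ay":0,"az":0}]' 60; python3 - <<'E'
from rig import r
from h import *
info(r)
snap(r,"wrist","w7"); snap(r,"top","t7")
im,*_=snap(r,"scene","s7"); cv2.imwrite("pics/s7c.png",cv2.resize(im[60:240,110:300,::-1],None,fx=3.3,fy=3.3,interpolation=cv2.INTER_CUBIC))
E
```

```text
time: 7.27
tool_pos: [0.5398, -0.0643, 0.1743]
ee_rot: [-3.111, -0.406, 0.007]
wrist_force: [-0.7, 0.2, -0.3]
grip_width: 0.448
t 7.27 p [ 0.5398 -0.0643  0.1743] xdir 14.88 z [-0.005  0.004 -1.   ] F [-0.7  0.2 -0.3] g 0.44761744585431706 q7 [-0.31  0.29  0.43  1.89 -0.15  0.99  0.45]
```

View pics/w7.png

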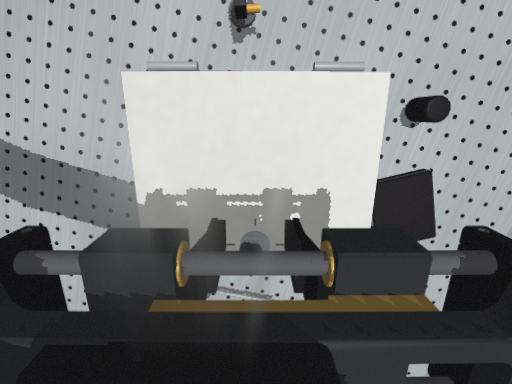

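View pics/s7c.png

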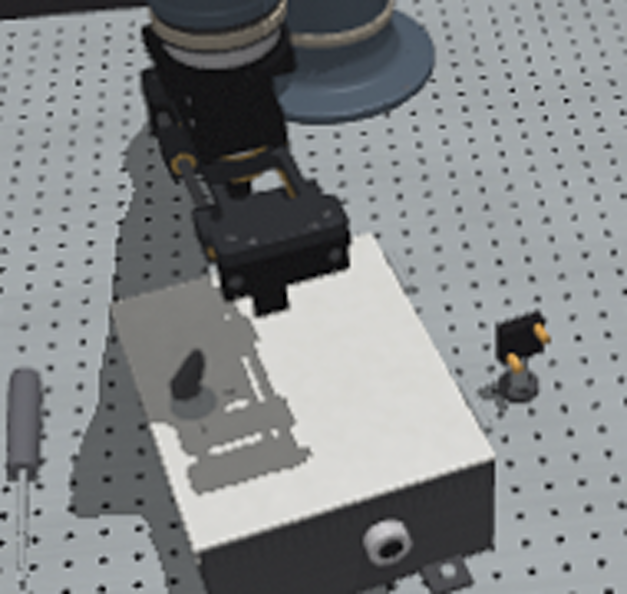

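View pics/t7.png

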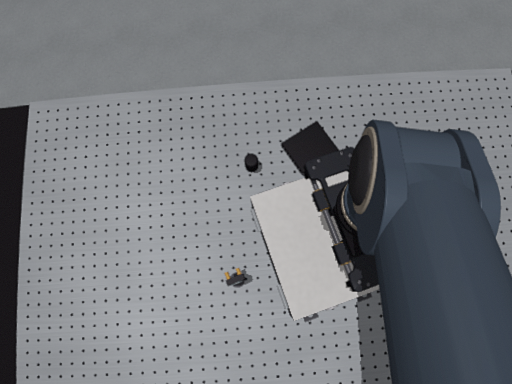

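```bash
python3 - <<'E'
from h import *
im,d,K,D,T=load('s7.npz')
vs,us=np.mgrid[0:384,0:512]; uv=np.c_[us.ravel(),vs.ravel()]
P=pts(uv,d.ravel(),K,D,T).reshape(384,512,3)
k=(np.hypot(P[...,0]-.554,P[...,1]+.118)<.035)&(P[...,2]>.116)&(P[...,2]<.15)&(im.max(2)<100)
Q=P[k]; print(len(Q),Q.mean(0),Q[:,2].max())
for q,u,v in zip(Q,us[k],vs[k]): print(u,v,((q[:2]-[.554,-.118])@bx[:2]*1e3).round(1),((q[:2]-[.554,-.118])@by[:2]*1e3).round(1),(q[2]*1e3).round(1))
o=cv2.resize(im[155:192,155:190,::-1],None,fx=16,fy=16,interpolation=cv2.INTER_CUBIC); cv2.imwrite('pics/wing.png',o)
E
```

```text
94 [ 0.55688457 -0.11943537  0.1334623 ] 0.142952762072024
169 166 -14.9 8.4 138.3
168 167 -11.9 5.5 139.1
169 167 -9.3 7.3 140.7
170 167 -7.8 9.2 141.4
167 168 -8.5 2.5 140.3
168 168 -9.6 4.7 138.4
169 168 -7.3 6.6 139.8
170 168 -8.0 8.8 138.3
167 169 -4.5 1.5 141.3
168 169 -1.9 3.4 143.0
169 169 -4.7 5.8 139.4
170 169 -5.7 8.1 137.6
171 169 -10.6 10.9 131.9
166 170 -4.2 -1.1 139.4
167 170 -3.1 0.9 139.7
168 170 -2.2 3.0 139.8
169 170 -3.2 5.2 137.9
170 170 -5.4 7.6 134.9
171 170 -10.4 10.4 129.1
165 171 0.1 -4.1 141.6
166 171 -2.4 -1.7 138.3
167 171 -1.2 0.3 138.7
168 171 1.3 2.1 140.3
169 171 -3.3 4.8 134.9
170 171 -8.3 7.6 129.0
171 171 -8.2 9.7 128.3
164 172 1.3 -6.8 140.7
165 172 -1.5 -4.4 137.1
166 172 2.8 -2.8 140.5
167 172 1.8 -0.5 138.7
168 172 1.7 1.6 137.7
169 172 -1.5 4.1 133.6
170 172 -6.6 6.9 127.7
164 173 4.9 -7.7 141.3
165 173 4.3 -5.5 139.9
166 173 5.1 -3.5 139.9
167 173 5.8 -1.4 139.7
168 173 -0.4 1.4 132.7
169 173 -4.3 4.0 127.9
170 173 -4.4 6.2 126.9
163 174 6.8 -10.4 141.2
164 174 6.6 -8.3 140.0
165 174 8.5 -6.4 141.2
166 174 7.5 -4.2 139.3
167 174 5.4 -1.8 136.
[... 457 characters left out ...]
0.8 4.4 121.5
162 177 7.0 -14.0 133.3
163 177 11.2 -12.3 136.7
164 177 13.4 -10.4 138.1
165 177 11.3 -8.1 135.1
166 177 9.1 -5.7 132.1
167 177 6.3 -3.3 128.3
168 177 3.7 -0.9 124.8
169 177 0.1 1.7 120.3
170 177 -1.1 4.0 118.2
162 178 7.4 -14.5 130.8
163 178 10.7 -12.7 133.2
164 178 11.7 -10.7 133.5
165 178 12.7 -8.7 133.6
166 178 9.7 -6.3 129.7
167 178 6.9 -3.8 125.9
168 178 1.1 -1.0 119.2
169 178 3.0 0.9 120.2
162 179 7.9 -15.0 128.3
163 179 9.9 -13.1 129.5
164 179 10.9 -11.1 129.6
165 179 13.2 -9.2 131.1
166 179 12.1 -7.0 129.2
167 179 10.8 -4.7 126.9
168 179 3.7 -1.8 118.8
169 179 3.5 0.4 117.7
163 180 8.8 -13.5 125.4
164 180 10.6 -11.5 126.4
165 180 14.3 -9.8 129.3
166 180 7.9 -7.0 121.8
```

View pics/wing.png

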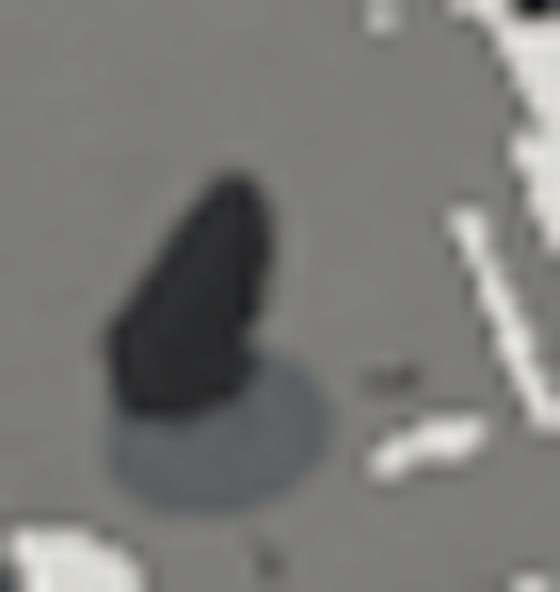

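```bash
python3 - <<'E'
from h import *
im,d,K,D,T=load('s7.npz')
vs,us=np.mgrid[0:384,0:512]; uv=np.c_[us.ravel(),vs.ravel()]
P=pts(uv,d.ravel(),K,D,T).reshape(384,512,3)
k=(np.hypot(P[...,0]-.554,P[...,1]+.118)<.035)&(P[...,2]>.137)&(P[...,2]<.15)&(im.max(2)<100)
# reproject the top pixels onto z=.140 for lower noise
C=onz(np.c_[us[k],vs[k]],.140,K,D,T)[:,:2]; L=np.c_[(C-[.554,-.118])@bx[:2],(C-[.554,-.118])@by[:2]]*1e3
w,V=np.linalg.eigh(np.cov(L.T)); print(L.mean(0),np.sqrt(w),np.degrees(np.arctan2(V[1,1],V[0,1])))
# silhouette top outline at z=.14: mask pixels dark, upper-left edge
m=(im.max(2)<75)&(us>158)&(us<175)&(vs>163)&(vs<184)
L=[]
for v in range(166,177):
    u=us[v][m[v]]
    if len(u): L.append((u.min()-.5,v))
C=onz(np.array(L,float),.140,K,D,T)[:,:2]; E=np.c_[(C-[.554,-.118])@bx[:2],(C-[.554,-.118])@by[:2]]*1e3
print(E.round(1)); l=cv2.fitLine(E[1:-1].astype(np.float32),cv2.DIST_L2,0,.01,.01).ravel(); print(np.degrees(np.arctan2(l[1],l[0])),l)
# lid: marker line on hinge side & stud disc: disc pixels on lid z=.104
g=im.astype(int); dm=(g[...,2]-g[...,0]>4)&(us>155)&(us<182)&(vs>165)&(vs<192)&(g.max(2)<140)&(g.max(2)>80)
print(dm.sum()); C=onz(np.c_[us[dm],vs[dm]],.104,K,D,T); print(C.min(0),C.max(0))
E
```

```text
[ 1.32541491 -1.89806257] [2.46620958 9.6435479 ] 137.97113478619193
[[-13.6   7.2]
 [-11.4   4.3]
 [ -9.2   1.5]
 [ -7.1  -1.4]
 [ -4.9  -4.2]
 [ -2.   -5. ]
 [  0.2  -7.8]
 [  2.3 -10.6]
 [  5.2 -11.3]
 [  7.3 -14.1]
 [ 10.3 -14.9]]
-43.45234 [ 0.72594666 -0.687751   -2.1748042  -5.394489  ]
37
[ 0.54211053 -0.13437223  0.104     ] [ 0.56529262 -0.1074035   0.104     ]
```

```bash
python3 -m pendant '[{"x":0,"y":0,"z":0,"ax":0,"ay":0,"az":-6.9},{"x":0,"y":0,"z":0,"ax":0,"ay":0,"az":-6.9},{"x":0,"y":0,"z":0,"ax":0,"ay":0,"az":-6.9},{"x":0,"y":0,"z":0,"ax":0,"ay":0,"az":-6.9},{"x":0,"y":0,"z":0,"ax":0,"ay":0,"az":-6.9},{"x":0,"y":0,"z":0,"ax":0,"ay":0,"az":-6.9},{"x":0,"y":0,"z":0,"ax":0,"ay":0,"az":-6.6},{"x":0,"y":0,"z":0,"ax":0,"ay":0,"az":0}]' 60; python3 - <<'E'
from rig import r
from h import *
info(r,[.5545,-.1185,.150],np.radians(63))
E
```

```text
time: 8.08
tool_pos: [0.5473, -0.0669, 0.1736]
ee_rot: [2.68, 1.638, -0.0]
wrist_force: [-0.4, -0.4, 0.1]
grip_width: 0.603
t 8.08 p [ 0.5473 -0.0669  0.1736] xdir 62.87 z [ 0. -0. -1.] F [-0.4 -0.4  0.1] g 0.6025315005814791 q7 [-0.18  0.29  0.27  1.87 -0.09  0.99  1.23]
tool shift mm [-42.6  30.   23.6]
turn deg [ 0.02  0.01 -0.13]
```

```bash
python3 -m pendant '[{"x":-21.3,"y":15,"z":5,"ax":0,"ay":0,"az":0},{"x":-21.3,"y":15,"z":5,"ax":0,"ay":0,"az":0},{"x":0,"y":0,"z":5,"ax":0,"ay":0,"az":0},{"x":0,"y":0,"z":0,"ax":0,"ay":0,"az":0}]'; python3 - <<'E'
from rig import r
from h import *
info(r,[.5545,-.1185,.095],np.radians(63))
im,d,K,D,T=snap(r,"wrist","w8")
cv2.imwrite("pics/w8c.png",cv2.resize(im[170:310,150:360,::-1],None,fx=3.8,fy=3.8,interpolation=cv2.INTER_CUBIC))
vs,us=np.mgrid[0:384,0:512]; uv=np.c_[us.ravel(),vs.ravel()]
P=pts(uv,d.ravel(),K,D,T).reshape(384,512,3)
s,R,p=state(r)
Q=(P-p)@R*1000
for v in (225,235,240):
  print(v,[(u,*Q[v,u].round(0).astype(int)) for u in range(190,330,6)])
im,*_=snap(r,"scene","s8"); cv2.imwrite("pics/s8c.png",cv2.resize(im[120:220,110:240,::-1],None,fx=5,fy=5,interpolation=cv2.INTER_CUBIC))
E
```

```text
time: 8.42
tool_pos: [0.5532, -0.1199, 0.1576]
ee_rot: [-2.686, -1.628, 0.003]
wrist_force: [0.2, -0.1, 0.1]
grip_width: 0.601
t 8.42 p [ 0.5532 -0.1199  0.1576] xdir 62.44 z [-0.002 -0.001 -1.   ] F [ 0.2 -0.1  0.1] g 0.6012797686599135 q7 [-0.09  0.34  0.29  1.86 -0.11  0.97  1.34]
tool shift mm [ 1.9  0.6 62.6]
turn deg [-0.08  0.09 -0.56]
225 [(190, np.int64(-92), np.int64(75), np.int64(158)), (196, np.int64(-1), np.int64(-77), np.int64(-185)), (202, np.int64(-33), np.int64(-10), np.int64(-35)), (208, np.int64(-30), np.int64(-9), np.int64(-31)), (214, np.int64(-27), np.int64(-7), np.int64(-28)), (220, np.int64(-50), np.int64(75), np.int64(158)), (226, np.int64(-41), np.int64(75), np.int64(158)), (232, np.int64(-33), np.int64(75), np.int64(158)), (238, np.int64(-17), np.int64(29), np.int64(55)), (244, np.int64(-11), np.int64(29), np.int64(54)), (250, np.int64(-5), np.int64(14), np.int64(21)), (256, np.int64(0), np.int64(13), np.int64(18)), (262, np.int64(6), np.int64(29), np.int64(54)), (268, np.int64(12), np.int64(29), np.int64(54)), (274, np.int64(18), np.int64(29), np.int64(54)
[... 2161 characters left out ...]
4(159)), (250, np.int64(-8), np.int64(99), np.int64(158)), (256, np.int64(0), np.int64(45), np.int64(54)), (262, np.int64(6), np.int64(45), np.int64(53)), (268, np.int64(12), np.int64(46), np.int64(54)), (274, np.int64(18), np.int64(46), np.int64(55)), (280, np.int64(24), np.int64(45), np.int64(54)), (286, np.int64(30), np.int64(46), np.int64(54)), (292, np.int64(36), np.int64(46), np.int64(55)), (298, np.int64(25), np.int64(-3), np.int64(-41)), (304, np.int64(27), np.int64(-9), np.int64(-52)), (310, np.int64(30), np.int64(-9), np.int64(-52)), (316, np.int64(32), np.int64(-10), np.int64(-55)), (322, np.int64(36), np.int64(-10), np.int64(-55)), (328, np.int64(73), np.int64(46), np.int64(55))]
```

View pics/w8c.png

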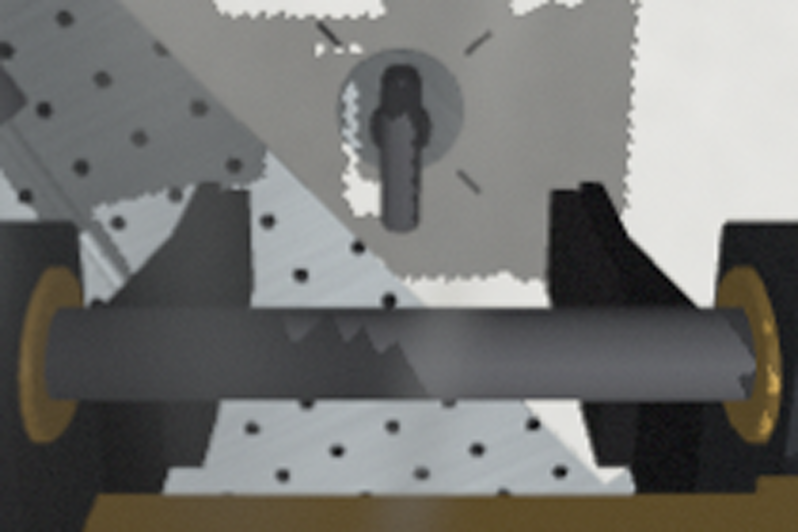

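View pics/s8c.png

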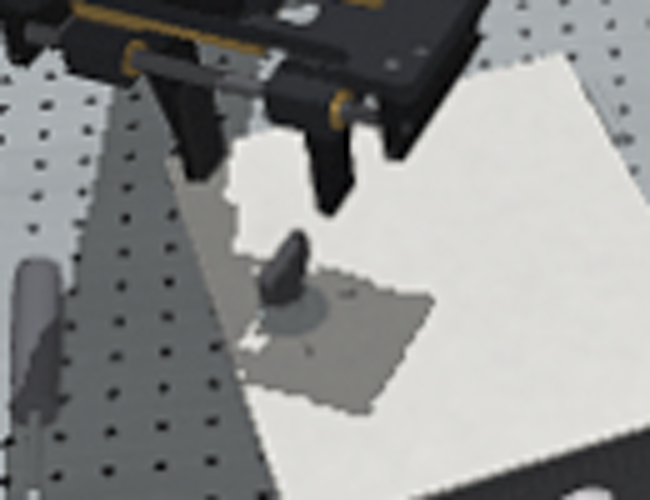

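```bash
python3 - <<'E'
from h import *
from rig import r
s,R,p=state(r)
im,d,K,D,T=load('w8.npz')
for uv,z in [((255.3,199),.104),((255.3,186.5),.140),((255.3,231),.140)]:
    q=onz([uv],z,K,D,T)[0]; print(q.round(4),((q-p)@R*1e3).round(1))
vs,us=np.mgrid[0:384,0:512]; uv=np.c_[us.ravel(),vs.ravel()]
P=pts(uv,d.ravel(),K,D,T).reshape(384,512,3); Q=(P-p)@R*1e3
print([(v,Q[v,255].round(0).tolist(),im[v,255].tolist()) for v in range(182,236,3)])
# marker lines angle: dark thin marks on lid
m=(im.max(2)<95)&(us>230)&(us<285)&(vs>172)&(vs<225)&(abs(P[...,2]-.104)<.004)
n,lab,st,ce=cv2.connectedComponentsWithStats(m.astype(np.uint8))
for i in range(1,n):
    if st[i,4]>5:
        q=onz([ce[i]],.104,K,D,T)[0]; print(ce[i],st[i,4],q.round(4),((q-p)@R*1e3).round(1))
E
```

```text
[ 0.5552 -0.1194  0.104 ] [-1.2  2.4 54.4]
[ 0.5353 -0.1092  0.14  ] [ -1.2 -19.9  18.4]
[ 0.5697 -0.1271  0.14  ] [-1.3 18.8 18.4]
[(182, [-1.0, -14.0, 54.0], [126, 128, 126]), (185, [-1.0, -12.0, 54.0], [106, 109, 111]), (188, [-1.0, -16.0, 29.0], [46, 44, 48]), (191, [-1.0, -15.0, 22.0], [64, 64, 68]), (194, [-1.0, -14.0, 18.0], [55, 54, 58]), (197, [-1.0, -11.0, 19.0], [52, 53, 56]), (200, [-1.0, -8.0, 19.0], [68, 67, 71]), (203, [-1.0, -6.0, 19.0], [87, 90, 92]), (206, [-2.0, -3.0, 20.0], [88, 90, 93]), (209, [-2.0, -1.0, 19.0], [86, 87, 92]), (212, [-2.0, 2.0, 19.0], [87, 87, 91]), (215, [-2.0, 4.0, 18.0], [86, 87, 90]), (218, [-2.0, 7.0, 18.0], [86, 87, 90]), (221, [-2.0, 10.0, 18.0], [84, 85, 89]), (224, [-2.0, 13.0, 19.0], [83, 85, 88]), (227, [-2.0, 15.0, 19.0], [83, 84, 88]), (230, [-2.0, 18.0, 19.0], [87, 88, 90]), (233, [-2.0, 38.0, 55.0], [136, 135, 133])]
[236.27272727 178.72727273] 11 [ 0.5294 -0.126   0.104 ] [-18.8 -17.5  54.4]
[260.  217.5] 6 [ 0.5741 -0.1241  0.104 ] [ 3.3 21.4 54.4]
```

```bash
python3 -m pendant '[{"x":-1,"y":2,"z":12,"ax":0,"ay":0,"az":0},{"x":0,"y":0,"z":15,"ax":0,"ay":0,"az":0},{"x":0,"y":0,"z":15,"ax":0,"ay":0,"az":0},{"x":0,"y":0,"z":12,"ax":0,"ay":0,"az":0},{"x":0,"y":0,"z":7,"ax":0,"ay":0,"az":0},{"x":0,"y":0,"z":0,"ax":0,"ay":0,"az":0},{"x":0,"y":0,"z":0,"ax":0,"ay":0,"az":0}]'; python3 - <<'E'
from rig import r
from h import *
info(r,[.555,-.1193,.0955],np.radians(63))
im,d,K,D,T=snap(r,"wrist","w9")
cv2.imwrite("pics/w9c.png",cv2.resize(im[170:310,150:360,::-1],None,fx=3.8,fy=3.8,interpolation=cv2.INTER_CUBIC))
E
```

```text
time: 9.1
tool_pos: [0.5547, -0.1193, 0.0976]
ee_rot: [-2.681, -1.637, 0.0]
wrist_force: [-0.3, -0.2, -0.1]
grip_width: 0.597
t 9.1 p [ 0.5547 -0.1193  0.0976] xdir 62.83 z [-0.  0. -1.] F [-0.3 -0.2 -0.1] g 0.5969893810735601 q7 [-0.08  0.41  0.27  1.91 -0.15  0.84  1.37]
tool shift mm [0.1 0.2 2.1]
turn deg [-0.02  0.01 -0.17]
```

View pics/w9c.png

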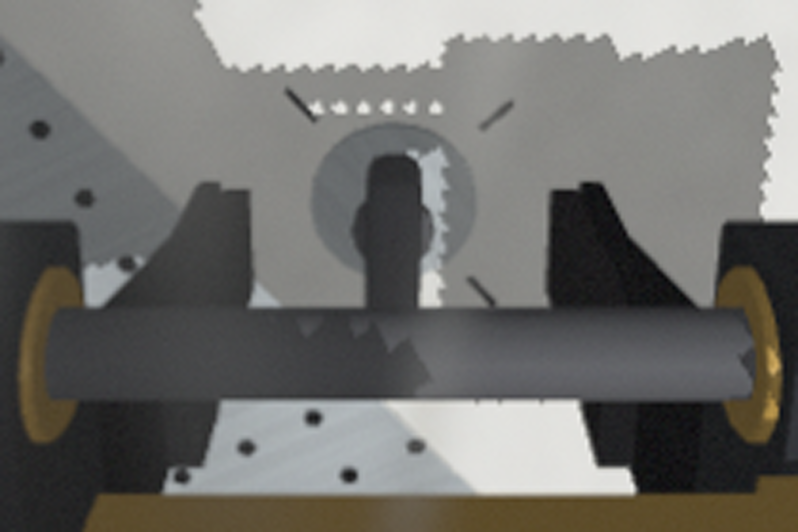

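```bash
python3 -m pendant '[{"x":-1,"y":0,"z":2,"ax":0,"ay":0,"az":0},{"x":0,"y":0,"z":0,"ax":0,"ay":0,"az":0},{"x":0,"y":0,"z":0,"ax":0,"ay":0,"az":0},{"x":0,"y":0,"z":0,"ax":0,"ay":0,"az":0},{"x":0,"y":0,"z":0,"ax":0,"ay":0,"az":0},{"x":0,"y":0,"z":0,"ax":0,"ay":0,"az":0},{"x":0,"y":0,"z":0,"ax":0,"ay":0,"az":0},{"x":0,"y":0,"z":0,"ax":0,"ay":0,"az":0},{"x":0,"y":0,"z":0,"ax":0,"ay":0,"az":0}]' 0 25; python3 - <<'E'
from rig import r
from h import *
info(r)
E
```

```text
time: 9.9
tool_pos: [0.5543, -0.1203, 0.0959]
ee_rot: [-2.681, -1.637, -0.0]
wrist_force: [0.4, 0.5, 0.0]
grip_width: 0.101
t 9.9 p [ 0.5543 -0.1203  0.0959] xdir 62.82 z [ 0.  0. -1.] F [0.4 0.5 0. ] g 0.10095737673529019 q7 [-0.07  0.41  0.27  1.91 -0.15  0.84  1.37]
```

```bash
python3 -m pendant '[{"x":0,"y":0,"z":0,"ax":0,"ay":0,"az":-6},{"x":0,"y":0,"z":0,"ax":0,"ay":0,"az":-6},{"x":0,"y":0,"z":0,"ax":0,"ay":0,"az":-6},{"x":0,"y":0,"z":0,"ax":0,"ay":0,"az":-6},{"x":0,"y":0,"z":0,"ax":0,"ay":0,"az":-6},{"x":0,"y":0,"z":0,"ax":0,"ay":0,"az":-6},{"x":0,"y":0,"z":0,"ax":0,"ay":0,"az":-6},{"x":0,"y":0,"z":0,"ax":0,"ay":0,"az":0},{"x":0,"y":0,"z":0,"ax":0,"ay":0,"az":0}]'; python3 - <<'E'
from rig import r
from h import *
info(r,None,np.radians(104.9))
im,d,K,D,T=snap(r,"wrist","w10")
cv2.imwrite("pics/w10c.png",cv2.resize(im[150:310,150:360,::-1],None,fx=3.7,fy=3.7,interpolation=cv2.INTER_CUBIC))
E
```

```text
time: 10.65
tool_pos: [0.5542, -0.1204, 0.0958]
ee_rot: [-1.92, -2.486, -0.001]
wrist_force: [0.2, 0.5, -0.4]
grip_width: 0.1
t 10.65 p [ 0.5542 -0.1204  0.0958] xdir 104.65 z [ 0.     0.001 -1.   ] F [ 0.2  0.5 -0.4] g 0.10031414171153348 q7 [ 0.06  0.41  0.1   1.9  -0.05  0.84  2.02]
turn deg [ 0.01 -0.03 -0.25]
```

View pics/w10c.png

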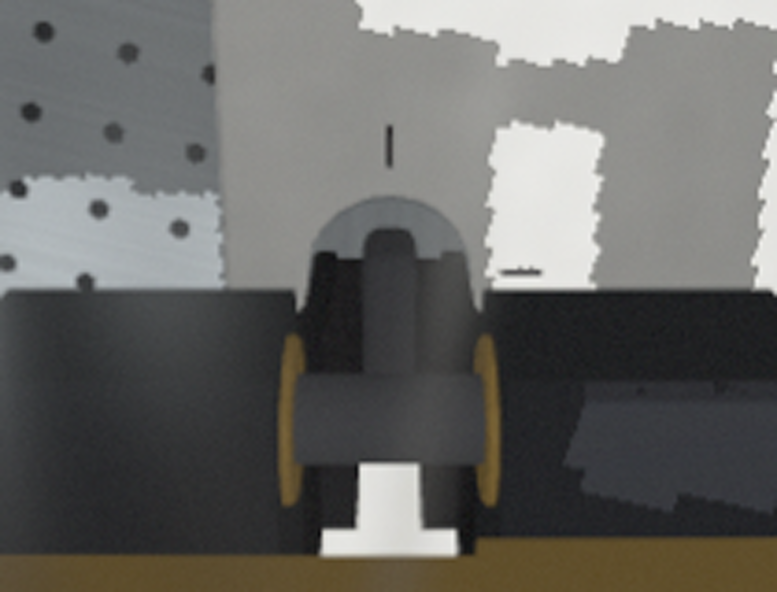

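```bash
python3 -m pendant '[{"x":0,"y":0,"z":2,"ax":0,"ay":0,"az":0},{"x":0,"y":0,"z":2,"ax":0,"ay":0,"az":0},{"x":0,"y":0,"z":2,"ax":0,"ay":0,"az":0},{"x":0,"y":0,"z":0,"ax":0,"ay":0,"az":0}]';  python3 -m pendant '[{"x":0,"y":0,"z":2,"ax":0,"ay":0,"az":0},{"x":0,"y":0,"z":2,"ax":0,"ay":0,"az":0},{"x":0,"y":0,"z":0,"ax":0,"ay":0,"az":0},{"x":0,"y":0,"z":0,"ax":0,"ay":0,"az":0}]'
```

```text
time: 11.03
tool_pos: [0.5543, -0.1203, 0.0896]
ee_rot: [-1.917, -2.489, 0.0]
wrist_force: [-0.3, 0.3, 1.7]
grip_width: 0.099
time: 11.37
tool_pos: [0.5543, -0.1204, 0.0858]
ee_rot: [-1.917, -2.489, -0.0]
wrist_force: [0.1, 0.2, 2.8]
grip_width: 0.102
```

```bash
python3 -m pendant '[{"x":0,"y":0,"z":1,"ax":0,"ay":0,"az":0},{"x":0,"y":0,"z":1,"ax":0,"ay":0,"az":0},{"x":0,"y":0,"z":0,"ax":0,"ay":0,"az":0},{"x":0,"y":0,"z":0,"ax":0,"ay":0,"az":0}]';  python3 -m pendant '[{"x":0,"y":0,"z":0.8,"ax":0,"ay":0,"az":0},{"x":0,"y":0,"z":0,"ax":0,"ay":0,"az":0},{"x":0,"y":0,"z":0,"ax":0,"ay":0,"az":0}]'; python3 - <<'E'
from rig import r
from h import *
info(r,None,np.radians(104.9))
im,d,K,D,T=snap(r,"wrist","w11")
cv2.imwrite("pics/w11c.png",cv2.resize(im[150:310,150:360,::-1],None,fx=3.7,fy=3.7,interpolation=cv2.INTER_CUBIC))
E
```

```text
time: 11.7
tool_pos: [0.5543, -0.1204, 0.0838]
ee_rot: [-1.916, -2.489, -0.0]
wrist_force: [-1.0, 0.1, 3.6]
grip_width: 0.098
time: 11.95
tool_pos: [0.5543, -0.1204, 0.0833]
ee_rot: [1.917, 2.489, 0.0]
wrist_force: [-1.5, 1.1, 5.6]
grip_width: 0.106
t 11.95 p [ 0.5543 -0.1204  0.0833] xdir 104.81 z [ 0.  0. -1.] F [-1.5  1.1  5.6] g 0.1055624541808596 q7 [ 0.06  0.42  0.1   1.91 -0.06  0.81  2.02]
turn deg [ 0.01 -0.01 -0.09]
```

View pics/w11c.png

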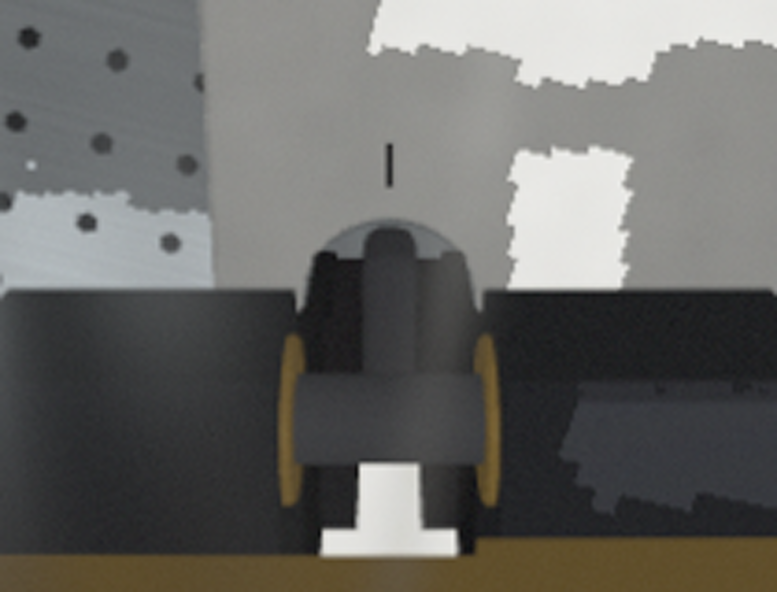

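```bash
python3 -m pendant '[{"x":0,"y":0,"z":0,"ax":0,"ay":0,"az":6},{"x":0,"y":0,"z":0,"ax":0,"ay":0,"az":6},{"x":0,"y":0,"z":0,"ax":0,"ay":0,"az":6},{"x":0,"y":0,"z":0,"ax":0,"ay":0,"az":6},{"x":0,"y":0,"z":0,"ax":0,"ay":0,"az":6},{"x":0,"y":0,"z":0,"ax":0,"ay":0,"az":0}]' && python3 -m pendant '[{"x":0,"y":0,"z":0,"ax":0,"ay":0,"az":6},{"x":0,"y":0,"z":0,"ax":0,"ay":0,"az":6},{"x":0,"y":0,"z":0,"ax":0,"ay":0,"az":6},{"x":0,"y":0,"z":0,"ax":0,"ay":0,"az":6},{"x":0,"y":0,"z":0,"ax":0,"ay":0,"az":6},{"x":0,"y":0,"z":0,"ax":0,"ay":0,"az":0}]' && python3 -m pendant '[{"x":0,"y":0,"z":0,"ax":0,"ay":0,"az":6},{"x":0,"y":0,"z":0,"ax":0,"ay":0,"az":6},{"x":0,"y":0,"z":0,"ax":0,"ay":0,"az":6},{"x":0,"y":0,"z":0,"ax":0,"ay":0,"az":6},{"x":0,"y":0,"z":0,"ax":0,"ay":0,"az":6},{"x":0,"y":0,"z":0,"ax":0,"ay":0,"az":0},{"x":0,"y":0,"z":0,"ax":0,"ay":0,"az":0}]'; python3 - <<'E'
from rig import r
from h import *
info(r,None,np.radians(14.9))
im,d,K,D,T=snap(r,"wrist","w12")
cv2.imwrite("pics/w12c.png",cv2.resize(im[150:310,150:360,::-1],None,fx=3.7,fy=3.7,interpolation=cv2.INTER_CUBIC))
E
```

```text
time: 12.5
tool_pos: [0.5543, -0.1204, 0.0833]
ee_rot: [2.499, 1.904, -0.0]
wrist_force: [-1.5, 0.9, 5.5]
grip_width: 0.104
time: 13.0
tool_pos: [0.5543, -0.1203, 0.0833]
ee_rot: [2.906, 1.193, -0.0]
wrist_force: [-1.9, 1.6, 6.2]
grip_width: 0.103
time: 13.58
tool_pos: [0.5543, -0.1203, 0.0833]
ee_rot: [3.115, 0.405, 0.0]
wrist_force: [-1.2, 0.7, 5.6]
grip_width: 0.1
t 13.58 p [ 0.5543 -0.1203  0.0833] xdir 14.82 z [ 0. -0. -1.] F [-1.2  0.7  5.6] g 0.10038031103873785 q7 [-0.23  0.45  0.49  1.93 -0.28  0.83  0.66]
turn deg [ 0.01 -0.   -0.08]
```

View pics/w12c.png

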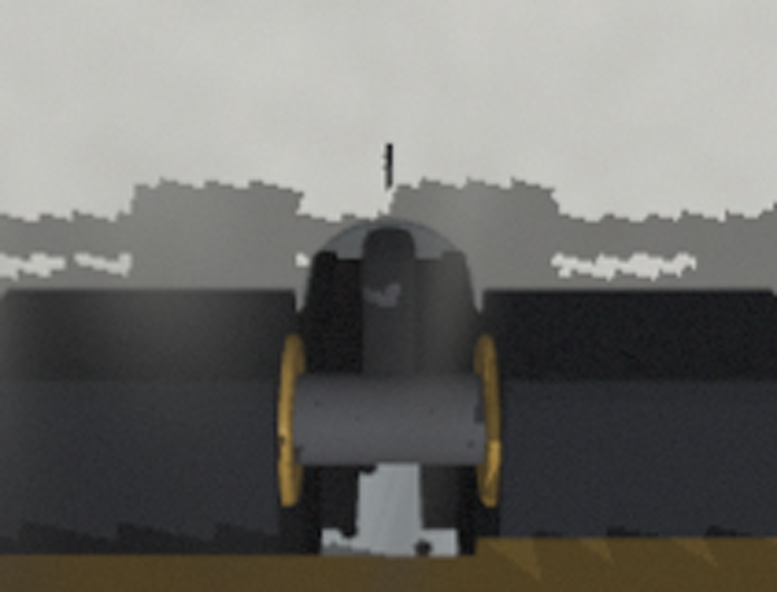

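```bash
python3 -m pendant '[{"x":0,"y":0,"z":-1.5,"ax":0,"ay":0,"az":0},{"x":0,"y":0,"z":-1.5,"ax":0,"ay":0,"az":0},{"x":0,"y":0,"z":0,"ax":0,"ay":0,"az":0},{"x":0,"y":0,"z":0,"ax":0,"ay":0,"az":0}]' && python3 -m pendant '[{"x":0,"y":0,"z":0,"ax":0,"ay":0,"az":0},{"x":0,"y":0,"z":0,"ax":0,"ay":0,"az":0},{"x":0,"y":0,"z":0,"ax":0,"ay":0,"az":0},{"x":0,"y":0,"z":0,"ax":0,"ay":0,"az":0},{"x":0,"y":0,"z":-10,"ax":0,"ay":0,"az":0},{"x":0,"y":0,"z":-30,"ax":0,"ay":0,"az":0},{"x":0,"y":-20,"z":-30,"ax":0,"ay":0,"az":0},{"x":0,"y":-30,"z":-20,"ax":0,"ay":0,"az":0},{"x":0,"y":0,"z":0,"ax":0,"ay":0,"az":0}]' 60; python3 - <<'E'
from rig import r
from h import *
info(r)
im,d,K,D,T=snap(r,"wrist","w13")
im,d,K,D,T=snap(r,"scene","s13")
cv2.imwrite("pics/s13c.png",cv2.resize(im[100:240,110:300,::-1],None,fx=3.8,fy=3.8,interpolation=cv2.INTER_CUBIC))
vs,us=np.mgrid[0:384,0:512]; uv=np.c_[us.ravel(),vs.ravel()]
P=pts(uv,d.ravel(),K,D,T).reshape(384,512,3)
q=P-np.array([.5545,-.120,0]); X=q@bx*1e3; Y=q@by*1e3
k=(np.hypot(X,Y)<25)&(P[...,2]>.110)&(P[...,2]<.15)&(im.max(2)<100)
z=P[k][:,2]; print(k.sum(),'z top',np.percentile(z,[50,80,90,95,100]))
t=k&(P[...,2]>.125); L=np.c_[X[t],Y[t]]; w,V=np.linalg.eigh(np.cov(L.T)); print(L.mean(0),np.sqrt(w),np.degrees(np.arctan2(V[1,1],V[0,1])))
k=(P[...,2]>.098)&(P[...,2]<.111)&(im.min(2)>180)&(X>-110)&(X<110)&(Y>-25)&(Y<165)
A=np.c_[X[k],Y[k],np.ones(k.sum())]; print('lid plane',np.linalg.lstsq(A,P[k][:,2]*1e3,rcond=None)[0],k.sum())
E
```

```text
time: 13.97
tool_pos: [0.5543, -0.1203, 0.0861]
ee_rot: [-3.115, -0.405, -0.001]
wrist_force: [-0.9, 1.7, 4.9]
grip_width: 0.1
time: 14.72
tool_pos: [0.5437, -0.0669, 0.1805]
ee_rot: [-3.111, -0.414, -0.012]
wrist_force: [0.4, 1.3, -0.6]
grip_width: 0.585
t 14.72 p [ 0.5437 -0.0669  0.1805] xdir 15.17 z [ 0.007  0.004 -1.   ] F [ 0.4  1.3 -0.6] g 0.5849869140742399 q7 [-0.38  0.3   0.53  1.89 -0.18  1.    0.49]
118 z top [0.12468391 0.13059673 0.13175286 0.13291005 0.13520897]
[ 0.73815065 -0.27824853] [1.79629757 9.82999768] 91.51302109940643
lid plane [3.00357178e-03 2.87891368e-03 1.04784721e+02] 3628
```

View pics/s13c.png

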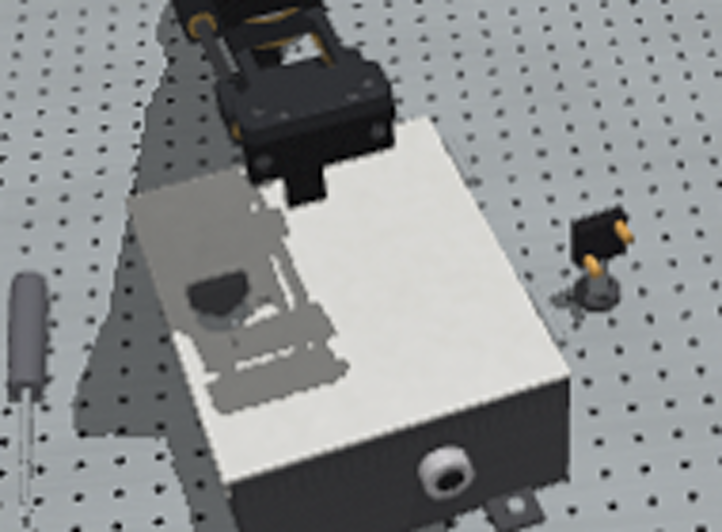

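View pics/w13.png

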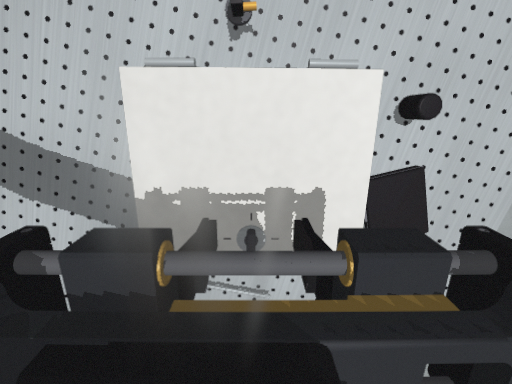

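```bash
python3 -m pendant '[{"x":0,"y":0,"z":-10,"ax":0,"ay":0,"az":0},{"x":0,"y":0,"z":0,"ax":0,"ay":0,"az":0},{"x":0,"y":0,"z":0,"ax":0,"ay":0,"az":0}]'; python3 -c "
from rig import r
print(r.sign_off())"
```

```text
time: 15.07
tool_pos: [0.5415, -0.0734, 0.1862]
ee_rot: [3.115, 0.402, 0.0]
wrist_force: [-0.3, 0.4, 0.4]
grip_width: 0.6
the job is handed in; nothing more can be done
None
```

The lid is shut and the wing stud is locked. I handed the job in at about 15 s of the 59 s allowed; the sign-off gives no verdict.

I pushed the lid down near its pad with the closed fingers. Then I gripped the wing, which stood about 42° clockwise of the slot line, and turned it onto the line. I pushed it in 12.5 mm until it bottomed at about 5.6 N, turned it 90° clockwise, let it spring up, and let go.

**Last checks, from the scene and wrist cameras after release:**
- **Lid:** the plane fit shows a tilt of about 0.003 rad, against the 0.03 limit.
- **Turn:** the wing lies about 91.5° from the slot line by depth, and it lined up with the locked-direction mark.
- **Notch:** the wing top is at about 130.5–131 mm, down from about 140 mm, so the stud is roughly 9 mm in.
- **Robot and bystanders:** the gripper is clear of everything. The mirror mount, lens tube and slide case showed no visible shift in the views, nor did the screwdriver handle. I did not measure their positions.

**One disagreement:** the fingertips were about 24 mm above the reported TCP, not 8 mm ahead of it as described. Depth images and the contact with the lid both showed this, so I used that offset for the heights.

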